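Set the mug under the coffee spout

TASK

Get the coffee machine ready to brew into the green mug: slide its spout all the way up, then bring the mug in beneath it and set it upright on the drip tray, centred under the nozzles. Last, slide the spout down again until its nozzles are close above the mug's rim, about a finger's width, without resting on it; leave the other things where they stand.

Things in the scene. Friction and masses are not known exactly. Their poses are not given: they have to be found in the camera images.
- coffee_machine: Coffee machine, black and steel, fixed. Footprint 330 deep (x) by 160 wide (y), 300 high; origin on the worktop under its middle, x to its back, z up. Upright front of the housing at x = -35 mm (sloping back above z = 213); before it the drip tray, 150 wide, to x = -165 mm. Its steel grid is 30 mm above the worktop, with a lip 3 mm higher round it (inside 118 x 134 mm).
- tray_centre (a point): Point on top of the grid (30 mm above the worktop), straight below the spout; 65 mm in front of the housing.
- spout (a joint): Height of the spout: 0 = lowest (nozzle tips 68 mm above the grid), 0.065 m = top stop (tips 133 mm above the grid). It stays where it is left; moving it takes about 5 N up, 3 N down.
- spout_outlet (a point): Midpoint between the tips of the two nozzles, the lowest part of the spout; axes as the machine. The spout reaches from 13 mm in front of this point (towards -x of the machine) back to the housing, and is 40 mm wide.
- spout_grip (a point): Where to pinch the spout: middle of its flat sides, 40 mm apart across the machine's y, 34 mm above the nozzle tips and 6 mm behind the outlet; the spout's body spans 12 to 46 mm above the tips.
- mug: Green mug with one handle, 96 high, 86 mm across, open at the top, 0.3 kg. Origin on its underside, 16 mm from the mug's axis towards the handle; the handle points along -y of this frame, z is up.
- mug_rim (a point): Centre of the mug's mouth, on its axis at rim height (96 mm above the underside).
- mug_handle (a point): Middle of the upright bar of the mug's looped handle, 70 mm from the mug's axis and 62 mm above the underside. The bar is flat, 12 mm wide (along the mug's x) and 8 mm thick, and stays near upright from 45 to 75 mm; the loop stands out 32 mm from the wall, spans heights 20 to 89 mm, and is open (25 mm) inside.
- tumbler: Clear drinking glass without handle, 81 across, 93 mm high; origin under its centre. A bystander.
- honey: Jar 60 across, 99 mm high; origin under its centre. A bystander.
- small_bowl: Small white bowl 116 across, 52 mm high; origin under its centre. A bystander.

How it is judged:
By the outcome, as a careful person would: the job done as asked, in the order asked, and still so for the second after the job is handed in, with the robot touching nothing.
It also fails if it takes over 72 s, if anything falls off the work surface, if the arm or the gripper's body presses on something with over 40 N, if the wrist force passes 120 N, or if a joint passes its speed limit or range.

ROBOT

A 6-joint arm with a two-finger parallel gripper is mounted at the origin on a cart in front of the work surface, level with it; the furniture and walls round the work are solid. World frame = base frame: x ahead of the robot, y to its left, z up, the work surface at z = 0. Lengths are in m, angles in rad, forces in N, time in s.
With the tool pointing down it reaches from about 0.35 to 0.85 m from the base axis. Payload 8.1 kg.
Tool frame: the origin (TCP) lies on the centre line of the jaws, within the pads' length; the fingertips stand 17 mm ahead of it and the grasp point (between the pads) lies 2 mm behind it; z points along the fingers, y is the line along which they close (so a half turn about z gives the same grasp; the last joint's range is limited). The gripper opens to 93 mm and grips with 3 to 60 N. Pads are 15 mm wide; open, the fingers measure 128 mm over their backs; the gripper's body (75 mm by 188 mm) begins 65 mm behind the grasp point.
Start: joints at [-1.24, 0.13, 1.488, -0, 1.523, -0.085], TCP at [0.242, -0.549, 0.236] pointing down, gripper open.
Joint ranges: [-2.96, 2.96], [-0.89, 2.26], [0.02, 2.5], [-1.34, 4.48], [0, 2.73], [-2.66, 2.66]. Speed limits (rad/s): [2.39, 2.39, 2.79, 3.14, 3.14, 3.14].

INTERFACE

Orientations are given as a rotation vector (axis times angle).
In Python, from plant import status, eyes, robot gives the robot as it stands. The module is installed in compiled form; this text tells all that it offers.
- The arm moves only by the tool servo_tool, never from a script. Its argument "plan" is text: rows parted by semicolons, each of 4 numbers parted by spaces: the shift along the tool's x, y, z in m, then the turn about the tool's z in degrees. A call has 1 to 12 rows; each row is the pose to reach, as a shift and turn from the pose commanded when the call began, along the tool's axes at that moment; what a row does not reach only later rows make up. A row lasts 1/12 s, in which the tool goes at most 41.7 mm and 7.16 degrees, less where a joint would pass 70% of its speed; a pose out of reach is approached as far as the arm can. A call with a gripper value outside its range is refused whole. "grip" is the closure, from -1 (fully open) to 1 (shut), set as the call begins (left out, the last holds). The fingers move at their own pace and stop on an object; "grip_force" is the grip in N (left out, the last holds). Time passes only in rows, so rows that repeat a pose let the fingers close. It gives the time, the measured TCP pose, the force, the opening and the grip force at its end, in the units of the state.
- status.read_state(): the state, without advancing time (a new reading comes with each control period).
- eyes.read_camera(name): name is "side" or "top"; returns a dict with "image" (420x560x3 uint8, blue, green, red), "fovy" (degrees; the focal length in pixels is half the picture's height over the tangent of half this angle, whatever the lens; pixels are square), "cx", "cy" (the principal point, pixels), "k1" (the pictures are not rectified: a ray, as slopes to the right and down, at radius r is drawn at 1 + k1 r^2 times it, then the intrinsics apply), "world_from_camera" (4x4, takes a point from camera to world coordinates). Camera axes: x right, y down, z forward; pixel columns grow to the right and rows downward; lengths in m; the calibration is good to about 2 mm. A picture is of the moment at which its call begins. There is no depth.
- robot.close_job(): hands the job in; it is judged then, once.
The state is a dict: "t": time; "q": joint angles; "dq": joint speeds; "joint_torque": joint torques, N m; "tool_pos": TCP position; "orientation": TCP orientation; "force": force on the tool from outside, world axes, zero at the start; "wrist_torque": the same for the moment, N m; "opening": finger opening in m; "gripper_force": force on a finger pad.
Only numpy, scipy, OpenCV 4.12 (cv2) and the standard library are available. Lean on these libraries where they do the work, as an engineer would, in place of code of your own. Each camera call takes 0.05 s, during which the arm holds its last target. There are 200 camera calls.

## Working session

There is one attempt and no reset: what is moved stays moved. The work goes in short steps, Python scripts to look and compute and a tool call to move; the robot and the scene stay as the last step left them, time stands still between calls to the robot, and variables do not carry over. Pictures are saved under pics/ and viewed, at most 10 in all, crops included, and the job is handed in when it is done.

Besides the shell and the picture viewer there is one more tool, called after ">>>" by a JSON object that holds its "api" and its "payload", one argument or row to a line. servo_tool: Moves the arm, as the interface text tells. Its arguments: {"type":"object","properties":{"plan":{"type":"string"},"grip":{"type":"number"},"grip_force":{"type":"number"}},"required":["plan"]}

```bash
mkdir -p pics
cat > h.py <<'E'
import numpy as np, cv2
from scipy.spatial.transform import Rotation as R
from plant import status, eyes, robot
def ray(c,u,v):
    f=c["image"].shape[0]/2/np.tan(np.radians(c["fovy"])/2)
    K=np.array([[f,0,c["cx"]],[0,f,c["cy"]],[0,0,1.]])
    p=cv2.undistortPoints(np.array([[[u,v]]],float),K,np.array([c["k1"],0,0,0.]))[0,0]
    T=np.array(c["world_from_camera"]); d=T[:3,:3]@[p[0],p[1],1]
    return T[:3,3],d/np.linalg.norm(d)
def onz(c,u,v,z):
    o,d=ray(c,u,v); return o+d*(z-o[2])/d[2]
def proj(c,P):
    f=c["image"].shape[0]/2/np.tan(np.radians(c["fovy"])/2)
    T=np.array(c["world_from_camera"]); q=T[:3,:3].T@(np.array(P)-T[:3,3])
    s=q[:2]/q[2]; s=s*(1+c["k1"]*(s@s)); return f*s+[c["cx"],c["cy"]]
def tri(c1,p1,c2,p2):
    o1,d1=ray(c1,*p1);o2,d2=ray(c2,*p2)
    s=np.linalg.lstsq(np.c_[d1,-d2],o2-o1,rcond=None)[0]
    a,b=o1+d1*s[0],o2+d2*s[1]; return (a+b)/2,np.linalg.norm(a-b)
def pt(T):
    s=status.read_state(); Rm=R.from_rotvec(s["orientation"]).as_matrix()
    return Rm.T@(np.array(T)-s["tool_pos"])
E
python3 - <<'E'
from h import *
np.set_printoptions(precision=4,suppress=True)
for n in("side","top"):
    c=eyes.read_camera(n); cv2.imwrite(f"pics/{n}0.png",c["image"]); print(n,c["fovy"],c["cx"],c["cy"],c["k1"]);print(np.array(c["world_from_camera"]))
s=status.read_state();print(s);print(R.from_rotvec(s["orientation"]).as_matrix())
E
```

```text
side 54.917512391058565 280.2179438596951 211.9268073914691 -0.04045636133543123
[[ 0.9995 -0.0011  0.0305  0.5953]
 [-0.0238 -0.6548  0.7554 -0.7047]
 [ 0.0191 -0.7558 -0.6545  0.7564]
 [ 0.      0.      0.      1.    ]]
top 53.73738989016646 280.00314242204337 216.21022001315112 -0.11767713004088863
[[-0.0285 -0.9844  0.1738  0.4561]
 [-0.9995  0.0257 -0.0186  0.0126]
 [ 0.0138 -0.1743 -0.9846  1.046 ]
 [ 0.      0.      0.      1.    ]]
{'t': 0.1, 'q': array([-1.2404,  0.1311,  1.4892,  0.    ,  1.523 , -0.0854]), 'dq': array([-0.0015, -0.    , -0.0032, -0.    , -0.0013, -0.0006]), 'joint_torque': array([  0.0028, -56.1342, -49.3094,   0.0769,   0.0292,  -0.    ]), 'tool_pos': array([ 0.2422, -0.5484,  0.2347]), 'orientation': array([-3.0723, -0.6481,  0.0003]), 'force': array([ 0.1266, -0.2527,  0.5935]), 'wrist_torque': array([ 0.0469,  0.0397, -0.0121]), 'gripper_force': 0.0, 'opening': 0.09293948163270616}
[[ 0.9148  0.4039 -0.0005]
 [ 0.4039 -0.9148  0.0016]
 [ 0.0002 -0.0017 -1.    ]]
```

View pics/side0.png

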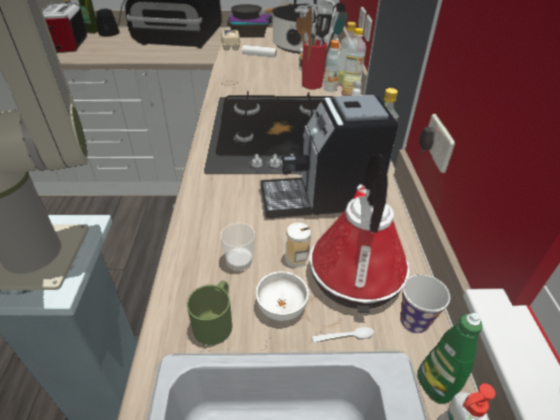

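View pics/top0.png

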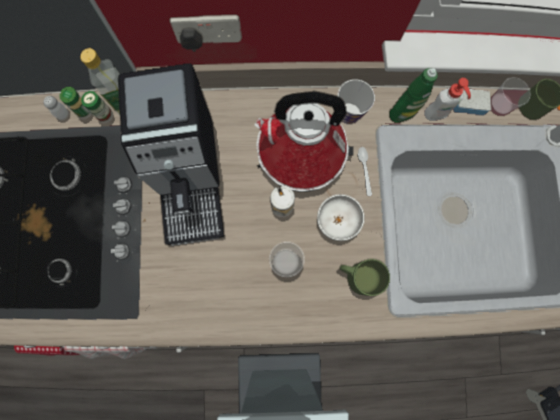

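The side view shows the machine with its tray at about (287,197) and spout at about (292,162). The mug is at (210,313) with its handle towards (222,290). The top view shows the tray at (192,217), the spout at (180,195), and the mug at (370,278) with its handle at (345,269). I'll crop in for detail.

Run:
```python
import cv2,numpy as np
s=cv2.imread("pics/side0.png");t=cv2.imread("pics/top0.png")
a=cv2.resize(s[85:225,245:405],None,fx=5,fy=4.2,interpolation=cv2.INTER_CUBIC)
a=cv2.resize(s[110:220,250:350],(400,440),interpolation=cv2.INTER_CUBIC)
b=cv2.resize(t[140:250,130:230],(400,440),interpolation=cv2.INTER_CUBIC)
im=np.hstack([a,b]); im=np.clip(im.astype(float)*1.6,0,255).astype(np.uint8)
cv2.imwrite("pics/crop1.png",im)
for n,i in(("side",s),("top",t)):
    h=cv2.cvtColor(i,cv2.COLOR_BGR2HSV); m=cv2.inRange(h,(30,70,20),(60,255,160))
    if n=="side": m[:260]=0; m[:,260:]=0
    else: m[:230]=0; m[:,450:]=0
    cs,_=cv2.findContours(m,cv2.RETR_EXTERNAL,cv2.CHAIN_APPROX_NONE); c=max(cs,key=cv2.contourArea)
    print(n,cv2.boundingRect(c),cv2.contourArea(c))
a=cv2.resize(s[270:350,180:240],(360,480),interpolation=cv2.INTER_CUBIC)
b=cv2.resize(t[250:305,330:395],(390,330),interpolation=cv2.INTER_CUBIC);b=cv2.copyMakeBorder(b,0,150,0,0,cv2.BORDER_CONSTANT)
cv2.imwrite("pics/crop2.png",np.clip(np.hstack([a,b])*1.4,0,255).astype(np.uint8))
```

```text
side (188, 282, 43, 62) 1965.0
top (341, 260, 48, 36) 1060.5
```

View pics/crop1.png

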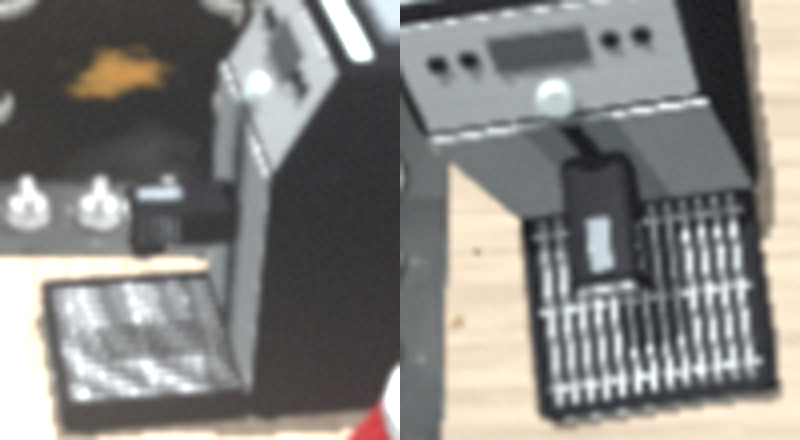

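View pics/crop2.png

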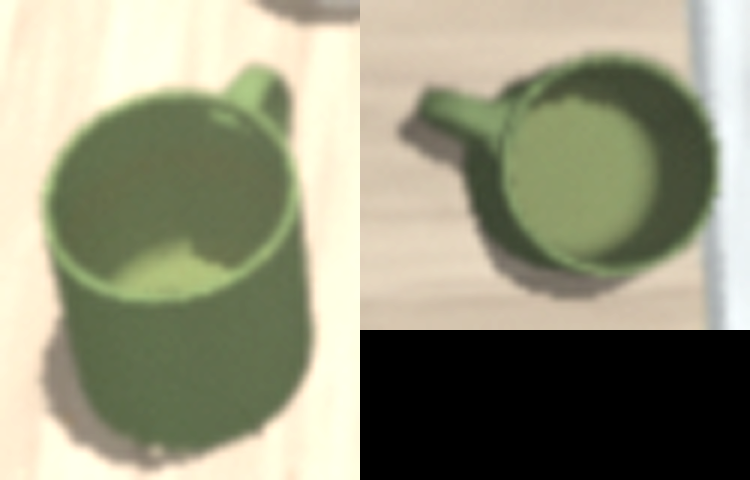

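Crop 1 shows the tray front corners at top px (166,244) and (224,237), and at side px (261,181) and (266,210). The spout front nozzle edge is at top px about (182,212). Crop 2 shows the mug rim centre at top px (371.5,277) and side px (208,303), with the handle end at top px (341,268).

Run:
```python
from h import *
np.set_printoptions(precision=4,suppress=True)
S=eyes.read_camera("side");T=eyes.read_camera("top")
for n,c,p in(("T L",T,(166.5,243)),("T R",T,(224,237)),("S far",S,(260.75,180.75)),("S near",S,(266.25,210.5)),("S hb",S,(250+250/4,110+388/4))): print(n,onz(c,*p,.033))
print("rim",onz(S,208.3,302.7,.096),onz(T,371.5,277.2,.096),tri(S,(208.3,302.7),T,(371.5,277.2)))
for z in(.06,.075,.085):print("hend",onz(T,341.2,267.8,z))
print("harch",onz(S,223.7,281.2,.089),tri(S,(223.7,281.2),T,(346,268.8)))
# spout: flat top front-left/right corners etc. top crop px
q=lambda x,y:(130+(x-400)/4,140+y/4)
for n,p in(("spout front bot L",(577,290)),("front R",(645,290)),("back L",(567,160)),("back R",(635,155))):
    print(n,[onz(T,*q(*p),z)[:2] for z in(.12,.15)])
# side spout front-top far, near: highest front
r=lambda x,y:(250+x/4,110+y/4)
print("top front L", tri(T,q(573,280),S,r(135,186)), tri(T,q(638,285),S,r(137,222)))
```

```text
T L [0.5751 0.2754 0.033 ]
T R [0.5866 0.1327 0.033 ]
S far [0.574 0.273 0.033]
S near [0.5908 0.1362 0.033 ]
S hb [0.7194 0.1509 0.033 ]
rim [ 0.4771 -0.2167  0.096 ] [ 0.4763 -0.2112  0.096 ] (array([ 0.4763, -0.2126,  0.0904]), np.float64(0.0002539431871691641))
hend [ 0.5018 -0.1481  0.06  ]
hend [ 0.5011 -0.1456  0.075 ]
hend [ 0.5006 -0.144   0.085 ]
harch [ 0.5022 -0.1567  0.089 ] (array([ 0.4999, -0.1546,  0.0859]), np.float64(0.003996189642297869))
spout front bot L [array([0.6345, 0.2361]), array([0.6287, 0.2289])]
front R [array([0.6334, 0.197 ]), array([0.6277, 0.191 ])]
back L [array([0.7113, 0.2434]), array([0.703 , 0.2359])]
back R [array([0.7131, 0.2037]), array([0.7048, 0.1975])]
top front L (array([0.6372, 0.2327, 0.1451]), np.float64(0.0037328668664252324)) (array([0.6362, 0.1976, 0.1389]), np.float64(0.00676425666391105))
```

>>> {"api": "servo_tool", "payload": {
  "plan": "0.012 -0.009 0 1; 0.035 -0.027 0 2; 0.066 -0.051 0 4; 0.098 -0.076 0 6; 0.130 -0.101 0 8; 0.162 -0.126 0 10; 0.194 -0.151 0 12; 0.226 -0.176 0 14; 0.258 -0.201 0 16; 0.290 -0.226 0 18; 0.322 -0.251 0 18.6; 0.345 -0.269 0 18.6",
  "grip": -0.3
}}

```text
t: 1.2
tool_pos: [0.4502, -0.1605, 0.2357]
orientation: [-3.138, -0.144, -0.001]
force: [0.8, 0.4, -0.2]
opening: 0.0608
gripper_force: 0.0
```

```bash
cat >> h.py <<'E'
def go(P,yaw):
    s=status.read_state(); Rm=R.from_rotvec(s["orientation"]).as_matrix()
    y=np.degrees(np.arctan2(Rm[1,0],Rm[0,0]))
    print("t",round(s["t"],2),"pos",np.round(s["tool_pos"],4),"yaw",round(y,2),"tilt",np.round(Rm[:2,2],3),"F",np.round(s["force"],1),"open",round(s["opening"],4),"gf",round(s["gripper_force"],1))
    print(" move",np.round(Rm.T@(np.array(P)-s["tool_pos"]),4),"turn",round(-((yaw-y+180)%360-180),2))
E
python3 -c "
from h import *
go([.651,.2115,.235],5.2)"
```

```text
t 1.2 pos [ 0.4502 -0.1605  0.2357] yaw 5.24 tilt [0.001 0.001] F [ 0.8  0.4 -0.2] open 0.0608 gf 0.0
 move [ 0.2339 -0.3521  0.001 ] turn 0.04
```

>>> {"api": "servo_tool", "payload": {
  "plan": "0.010 -0.015 0 0; 0.030 -0.045 0 0; 0.050 -0.075 0 0; 0.071 -0.107 0 0; 0.092 -0.139 0 0; 0.113 -0.171 0 0; 0.134 -0.203 0 0; 0.155 -0.235 0 0; 0.176 -0.266 0 0; 0.197 -0.297 0 0; 0.216 -0.325 0 0; 0.226 -0.340 0 0",
  "grip": -0.5
}}

```text
t: 2.2
tool_pos: [0.644, 0.1994, 0.2348]
orientation: [-3.137, -0.147, 0.001]
force: [0.1, -0.5, -0.1]
opening: 0.0701
gripper_force: 0.0
```

>>> {"api": "servo_tool", "payload": {
  "plan": "0.004 -0.007 0 0; 0.0075 -0.012 0 0; 0.0075 -0.012 0 0"
}}

```text
t: 2.45
tool_pos: [0.6497, 0.2086, 0.2352]
orientation: [3.138, 0.144, -0.001]
force: [0.3, -0.1, -0.4]
opening: 0.07
gripper_force: 0.0
```

Run:
```python
from h import *
go([.651,.2115,.134],5.2)
S=eyes.read_camera("side");T=eyes.read_camera("top")
a=cv2.resize(S["image"][70:220,240:340],(400,600),interpolation=cv2.INTER_CUBIC)
b=cv2.resize(T["image"][120:270,120:220],(400,600),interpolation=cv2.INTER_CUBIC)
cv2.imwrite("pics/crop3.png",np.clip(np.hstack([a,b])*1.5,0,255).astype(np.uint8))
```

```text
t 2.45 pos [0.6497 0.2086 0.2352] yaw 5.25 tilt [-0.001 -0.   ] F [ 0.3 -0.1 -0.4] open 0.07 gf 0.0
 move [ 0.0016 -0.0028  0.1012] turn 0.05
```

View pics/crop3.png

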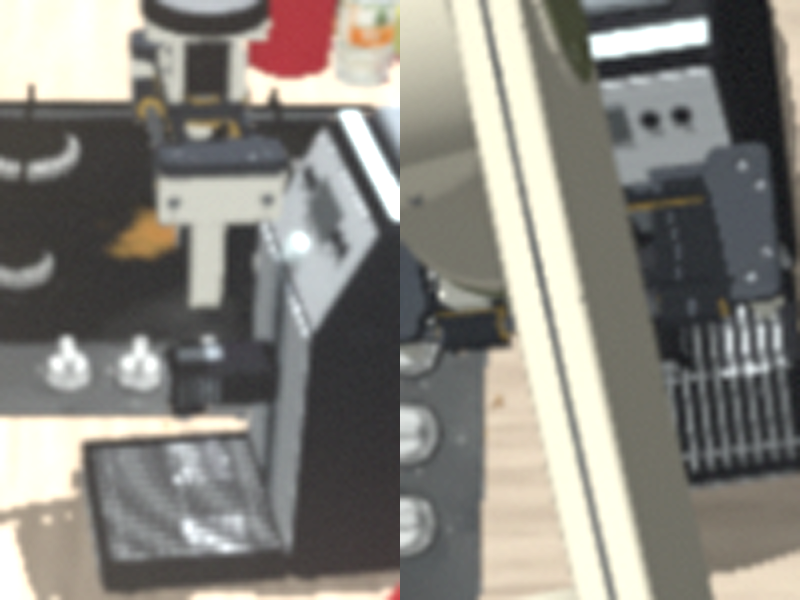

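The side crop shows the finger (206,300) in line above the spout body (220,370), with the gripper body clear of the housing. I'll descend and pinch.

>>> {"api": "servo_tool", "payload": {
  "plan": "0.0015 -0.003 0.005 0; 0.0015 -0.003 0.017 0; 0.0015 -0.003 0.032 0; 0.0015 -0.003 0.047 0; 0.0015 -0.003 0.062 0; 0.0015 -0.003 0.077 0; 0.0015 -0.003 0.090 0; 0.0015 -0.003 0.100 0; 0.0015 -0.003 0.104 0; 0.0015 -0.003 0.104 0"
}}

```text
t: 3.38
tool_pos: [0.6502, 0.211, 0.1299]
orientation: [3.138, 0.143, -0.004]
force: [0.5, -0.4, 1.5]
opening: 0.0697
gripper_force: 0.0
```

>>> {"api": "servo_tool", "payload": {
  "plan": "0 0 0 0; 0 0 0 0; 0 0 0 0; 0 0 0 0; 0 0 0 0; 0 0 0 0; 0 0 0 0; 0 0 0 0",
  "grip": 1,
  "grip_force": 25
}}

```text
t: 4.05
tool_pos: [0.6513, 0.216, 0.1328]
orientation: [-3.132, -0.147, -0.004]
force: [1.7, 17.2, -1.9]
opening: 0.0399
gripper_force: 24.9
```

>>> {"api": "servo_tool", "payload": {
  "plan": "0 -0.003 0 0; 0 -0.005 0 0; 0 -0.005 -0.003 0; 0 -0.005 -0.008 0; 0 -0.005 -0.015 0; 0 -0.005 -0.022 0; 0 -0.005 -0.029 0; 0 -0.005 -0.036 0; 0 -0.005 -0.043 0; 0 -0.005 -0.050 0; 0 -0.005 -0.056 0; 0 -0.005 -0.056 0"
}}

```text
t: 5.05
tool_pos: [0.6513, 0.2163, 0.189]
orientation: [-3.138, -0.143, -0.003]
force: [0.3, -1.4, 2.6]
opening: 0.0402
gripper_force: 25.0
```

>>> {"api": "servo_tool", "payload": {
  "plan": "0 0 -0.003 0; 0 0 -0.006 0; 0 0 -0.006 0; 0 0 -0.009 0; 0 0 -0.009 0"
}}

```text
t: 5.47
tool_pos: [0.6503, 0.2161, 0.1912]
orientation: [3.138, 0.143, -0.005]
force: [16.2, 4.3, -24.7]
opening: 0.0403
gripper_force: 25.0
```

>>> {"api": "servo_tool", "payload": {
  "plan": "0 0 -0.002 0; 0 0 -0.003 0; 0 0 -0.003 0"
}}

```text
t: 5.72
tool_pos: [0.6493, 0.216, 0.1924]
orientation: [3.137, 0.143, -0.01]
force: [15.6, 4.6, -30.7]
opening: 0.0401
gripper_force: 25.0
```

>>> {"api": "servo_tool", "payload": {
  "plan": "0 0 0.005 0; 0 0 0.005 0; 0 0 0.005 0; 0 0 0.005 0; 0 0 0.005 0; 0 0 0.005 0",
  "grip": -0.5
}}

```text
t: 6.22
tool_pos: [0.6509, 0.2166, 0.1958]
orientation: [-3.138, -0.143, -0.002]
force: [-0.3, 0.1, -0.3]
opening: 0.0695
gripper_force: 0.0
```

>>> {"api": "servo_tool", "payload": {
  "plan": "0 0 -0.01 0; 0 0 -0.03 0; 0 0 -0.06 0; 0 0 -0.09 0; -0.02 0 -0.11 0; -0.06 0 -0.11 0; -0.1 0 -0.11 0; -0.14 0.02 -0.11 0; -0.18 0.05 -0.11 0; -0.21 0.08 -0.11 0; -0.23 0.11 -0.11 0; -0.24 0.12 -0.11 0"
}}

```text
t: 7.22
tool_pos: [0.4205, 0.0729, 0.306]
orientation: [3.137, 0.143, 0.003]
force: [-0.3, -0.7, 0.3]
opening: 0.0699
gripper_force: 0.0
```

Run:
```python
from h import *
go([.5013,-.1472,.2],69)
S=eyes.read_camera("side");T=eyes.read_camera("top")
cv2.imwrite("pics/side1.png",S["image"]);cv2.imwrite("pics/top1.png",T["image"])
a=cv2.resize(S["image"][70:220,250:350],(400,600),interpolation=cv2.INTER_CUBIC)
b=cv2.resize(T["image"][120:270,120:220],(400,600),interpolation=cv2.INTER_CUBIC)
cv2.imwrite("pics/crop4.png",np.clip(np.hstack([a,b])*1.5,0,255).astype(np.uint8))
ref=onz(S,250+135/4,110+186/4,.144); print(ref)
for d in(0,.05,.058,.065): p=proj(S,ref+[0,0,d]); print(d,p,(p-[250,70])*4)
```

```text
t 7.22 pos [0.4205 0.0729 0.306 ] yaw 5.21 tilt [ 0.002 -0.001] F [-0.3 -0.7  0.3] open 0.0699 gf 0.0
 move [0.0603 0.2264 0.1064] turn -63.79
[0.63914785 0.23516129 0.144     ]
0 [283.75 156.5 ] [135. 346.]
0.05 [284.21264721 140.71873965] [136.85058884 282.87495862]
0.058 [284.28919314 138.10691338] [137.15677254 272.42765352]
0.065 [284.35676174 135.80121673] [137.42704697 263.20486691]
```

View pics/crop4.png

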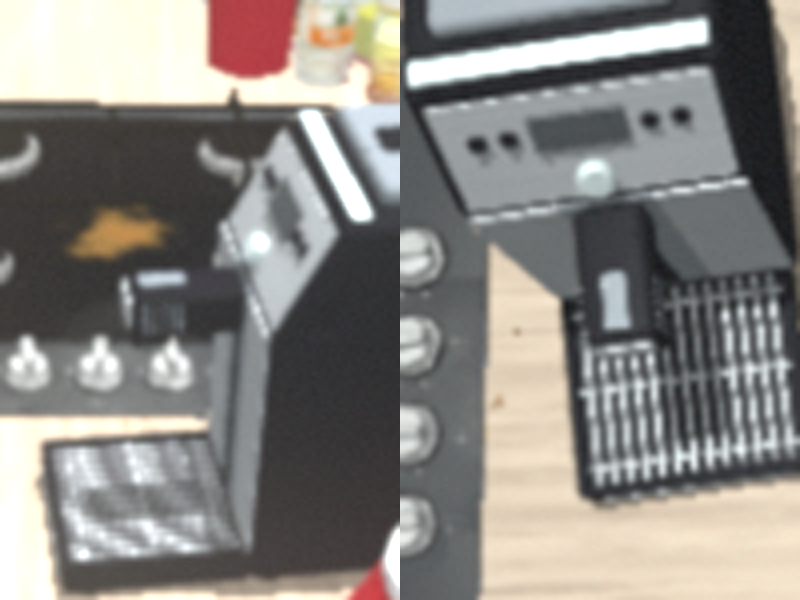

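Run:
```python
from h import *
S=eyes.read_camera("side");T=eyes.read_camera("top")
a,b=cv2.imread("pics/side0.png"),cv2.imread("pics/side1.png")
f=lambda i:cv2.resize(i,None,fx=8,fy=8,interpolation=cv2.INTER_CUBIC)
A=f(a[150:173,280:304]); B=f(b[125:165,272:312]); r=cv2.matchTemplate(B,A,cv2.TM_CCOEFF_NORMED); _,m,_,l=cv2.minMaxLoc(r)
print("shift px",m,l[0]/8+272-280,l[1]/8+125-150)
print("now patch",tri(S,(290.4,139.8),T,(120+(615-400)/4,120+300/4)))
print("init patch",tri(S,(250+160/4,110+194/4),T,(130+(600-400)/4,140+244/4)))
print("now frontbot?",[onz(T,120+(x-400)/4,120+340/4,.209) for x in(583,660)])
```

```text
shift px 0.8619507551193237 0.625 -18.25
now patch (array([0.65451367, 0.21655527, 0.20801371]), np.float64(0.00019342540478278663))
init patch (array([0.65490633, 0.21657368, 0.14960376]), np.float64(0.0010202567807192891))
now frontbot? [array([0.6336007 , 0.23271902, 0.209     ]), array([0.63249686, 0.19241354, 0.209     ])]
```

Run:
```python
from h import *
T=eyes.read_camera("top")
print("bowl",onz(T,340.5,217.5,.052),"tumbler",onz(T,287,261,.093),"honey",onz(T,282.5,199,.099))
```

```text
bowl [ 0.62450455 -0.15403004  0.052     ] tumbler [ 0.51956341 -0.01852189  0.093     ] honey [ 0.66396598 -0.01233618  0.099     ]
```

>>> {"api": "servo_tool", "payload": {
  "plan": "0.003 0.01 0 -3; 0.009 0.033 0 -9; 0.016 0.058 0.01 -16; 0.022 0.083 0.02 -22; 0.029 0.108 0.04 -29; 0.035 0.133 0.06 -36; 0.042 0.158 0.08 -43; 0.049 0.183 0.095 -50; 0.055 0.205 0.105 -56; 0.059 0.22 0.106 -61; 0.0605 0.227 0.106 -63.8; 0.0605 0.227 0.106 -63.8",
  "grip": 0.14
}}

```text
t: 8.47
tool_pos: [0.5043, -0.1461, 0.1977]
orientation: [-2.586, -1.782, 0.001]
force: [-0.1, 0.1, 0.1]
opening: 0.0399
gripper_force: 0.0
```

Run:
```python
from h import *
go([.5016,-.1477,.061],69)
S=eyes.read_camera("side");T=eyes.read_camera("top")
a=cv2.resize(S["image"][210:360,170:270],(400,600),interpolation=cv2.INTER_CUBIC)
b=cv2.resize(T["image"][210:310,320:420],(400,400),interpolation=cv2.INTER_CUBIC);b=cv2.copyMakeBorder(b,0,200,0,0,cv2.BORDER_CONSTANT)
cv2.imwrite("pics/crop5.png",np.clip(np.hstack([a,b])*1.3,0,255).astype(np.uint8))
```

```text
t 8.47 pos [ 0.5043 -0.1461  0.1977] yaw 69.13 tilt [-0.001  0.   ] F [-0.1  0.1  0.1] open 0.0399 gf 0.0
 move [-0.0025 -0.0017  0.1367] turn 0.13
```

View pics/crop5.png

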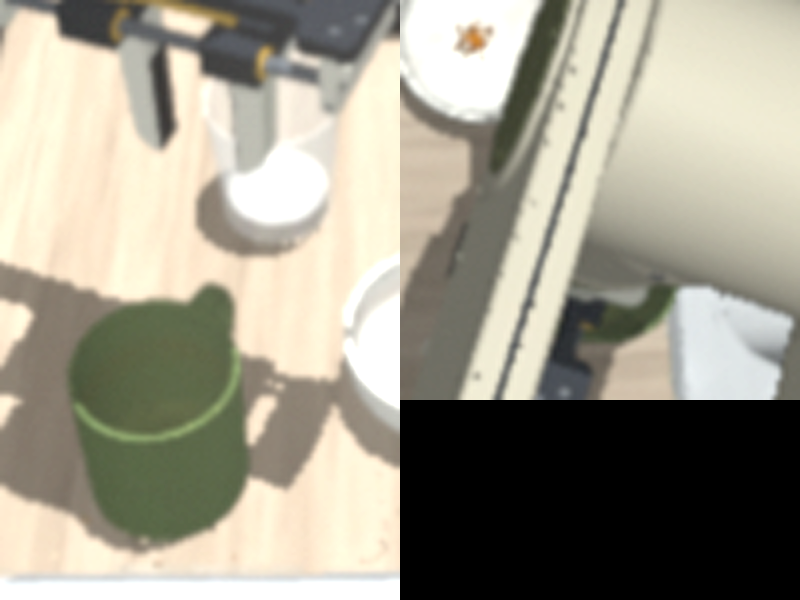

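The fingertips at (158,140) and (255,165) in the crop straddle the handle at (212,300). I'll go down and grip it.

>>> {"api": "servo_tool", "payload": {
  "plan": "-0.0025 -0.0015 0.006 0; -0.0025 -0.0015 0.02 0; -0.0025 -0.0015 0.037 0; -0.0025 -0.0015 0.055 0; -0.0025 -0.0015 0.073 0; -0.0025 -0.0015 0.091 0; -0.0025 -0.0015 0.107 0; -0.0025 -0.0015 0.12 0; -0.0025 -0.0015 0.13 0; -0.0025 -0.0015 0.136 0; -0.0025 -0.0015 0.136 0"
}}

```text
t: 9.48
tool_pos: [0.5002, -0.1464, 0.0613]
orientation: [-2.587, -1.779, 0.002]
force: [-0.3, 0.6, 0.9]
opening: 0.0399
gripper_force: 0.0
```

>>> {"api": "servo_tool", "payload": {
  "plan": "0 0 0 0; 0 0 0 0; 0 0 0 0; 0 0 0 0; 0 0 0 0; 0 0 0 0; 0 0 0 0; 0 0 0 0",
  "grip": 1,
  "grip_force": 45
}}

```text
t: 10.15
tool_pos: [0.5017, -0.1474, 0.0633]
orientation: [2.588, 1.779, 0.001]
force: [1.6, 0.7, 6.2]
opening: 0.012
gripper_force: 45.0
```

>>> {"api": "servo_tool", "payload": {
  "plan": "0 0 -0.004 0; 0 0 -0.012 0; 0 0 -0.024 0; 0 0 -0.038 0; 0 0 -0.053 0; 0 0 -0.068 0; 0 0 -0.083 0; 0 0 -0.097 0; 0 0 -0.109 0; 0 0 -0.117 0; 0 0 -0.12 0; 0 0 -0.12 0"
}}

```text
t: 11.15
tool_pos: [0.5015, -0.1474, 0.1835]
orientation: [2.588, 1.779, 0.001]
force: [-0.7, -0.7, -3.7]
opening: 0.0117
gripper_force: 45.0
```

Run:
```python
from h import *
np.set_printoptions(precision=4,suppress=True)
go([.4767,.2003,.183],185.2)
S=eyes.read_camera("side");cv2.imwrite("pics/side2.png",S["image"])
i=S["image"];h=cv2.cvtColor(i,cv2.COLOR_BGR2HSV); m=cv2.inRange(h,(30,70,15),(60,255,180)); m[:,300:]=0;m[:200]=0
n,l,st,ce=cv2.connectedComponentsWithStats(m); k=1+np.argmax(st[1:,4]);print(st[k])
a=cv2.resize(i[190:340,160:270],(440,600),interpolation=cv2.INTER_CUBIC)
cv2.imwrite("pics/crop6.png",np.clip(a*1.3,0,255).astype(np.uint8))
```

```text
t 11.15 pos [ 0.5015 -0.1474  0.1835] yaw 69.02 tilt [ 0.001 -0.   ] F [-0.7 -0.7 -3.7] open 0.0117 gf 45.0
 move [ 0.3158 -0.1476  0.0003] turn -116.18
[ 179  242   47   68 2497]
```

View pics/crop6.png

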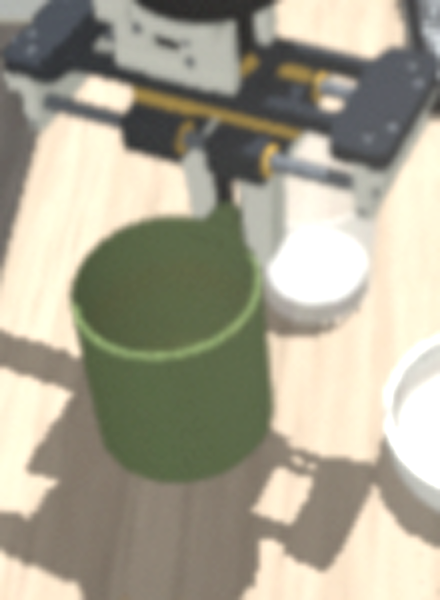

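The mug hangs upright in the jaws, with the rim centre near crop (168,285).

>>> {"api": "servo_tool", "payload": {
  "plan": "0.006 -0.003 0 -2; 0.02 -0.009 0 -6; 0.04 -0.018 0 -12; 0.065 -0.03 0 -18.5; 0.09 -0.042 0 -25; 0.115 -0.054 0 -31.5; 0.14 -0.066 0 -38; 0.165 -0.078 0 -44.5; 0.19 -0.09 0 -51; 0.215 -0.101 0 -57.5; 0.24 -0.112 0 -64; 0.26 -0.122 0 -70"
}}

```text
t: 12.2
tool_pos: [0.479, 0.1413, 0.1814]
orientation: [-1.087, -2.946, 0.001]
force: [0.4, -1.1, -3.5]
opening: 0.0118
gripper_force: 45.0
```

```bash
python3 -c "
from h import *
go([.4767,.2003,.183],185.2)"
```

```text
t 12.2 pos [0.479  0.1413 0.1814] yaw 139.5 tilt [-0.002  0.   ] F [ 0.4 -1.1 -3.5] open 0.0118 gf 45.0
 move [ 0.04    0.0434 -0.0015] turn -45.7
```

>>> {"api": "servo_tool", "payload": {
  "plan": "0.006 0.006 0 -6; 0.012 0.013 0 -12.5; 0.018 0.02 0 -19; 0.024 0.026 0 -25.5; 0.03 0.033 0 -32; 0.035 0.038 0 -38; 0.039 0.042 0 -43; 0.04 0.0434 0 -45.5; 0.04 0.0434 0 -45.7; 0.04 0.0434 0 -45.7"
}}

```text
t: 13.03
tool_pos: [0.4777, 0.1983, 0.1816]
orientation: [0.13, -3.137, 0.001]
force: [-0.1, 0.0, -2.6]
opening: 0.0116
gripper_force: 45.0
```

```bash
cat > rim.py <<'E'
from h import *
np.set_printoptions(precision=4,suppress=True)
go([.4767,.2003,.108],185.2)
for nm in("side","top"):
    c=eyes.read_camera(nm);i=c["image"];h=cv2.cvtColor(i,cv2.COLOR_BGR2HSV); m=cv2.inRange(h,(30,70,15),(60,255,180))
    u,v=map(int,proj(c,[.546,.207,.2])); M=np.zeros_like(m);M[max(0,v-90):v+90,max(0,u-90):u+90]=255;m&=M
    n,l,st,ce=cv2.connectedComponentsWithStats(m);k=1+np.argmax(st[1:,4]);print(nm,st[k],(u,v))
    cv2.imwrite(f"pics/{nm}3.png",i)
S=cv2.imread("pics/side3.png");T=cv2.imread("pics/top3.png")
a=cv2.resize(S[60:260,200:340],(420,600),interpolation=cv2.INTER_CUBIC);b=cv2.resize(T[120:320,120:240],(360,600),interpolation=cv2.INTER_CUBIC)
cv2.imwrite("pics/crop7.png",np.clip(np.hstack([a,b])*1.4,0,255).astype(np.uint8))
E
python3 rim.py
```

```text
t 13.03 pos [0.4777 0.1983 0.1816] yaw -175.26 tilt [-0.002 -0.001] F [-0.1  0.  -2.6] open 0.0116 gf 45.0
 move [0.0006 0.0021 0.0736] turn -0.46
side [ 234  133   32   45 1027] (248, 144)
top [170 226  35  35 696] (178, 247)
```

View pics/crop7.png

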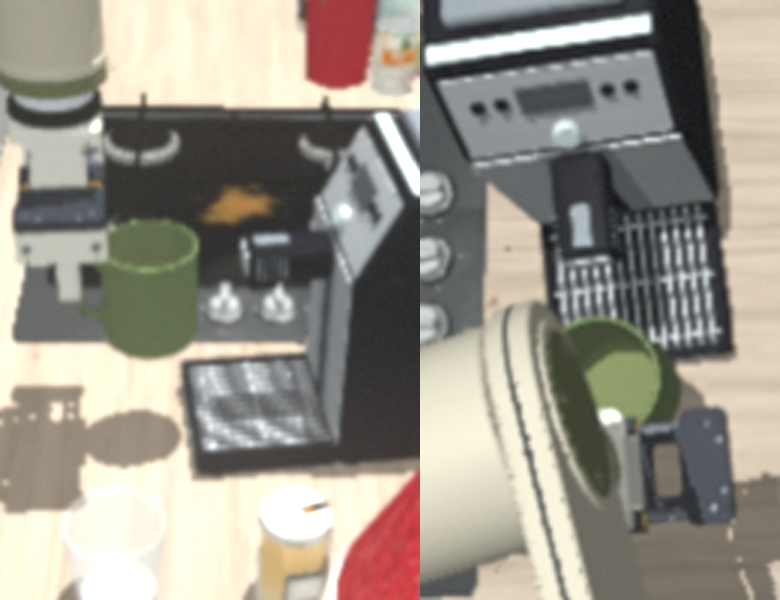

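The mug is at side crop (152,245) with the rim's right edge at (199,240), in front of and level with the raised spout at (285,260). In the top crop the rim's far edge is at (612,319) and its right edge at (663,370).

Run:
```python
from h import *
np.set_printoptions(precision=4,suppress=True)
S=eyes.read_camera("side");T=eyes.read_camera("top")
z=.2145
print("S ctr",onz(S,250.7,141.7,z),"S +x",onz(S,266.3,140,z)-[.043,0,0])
print("T +x",onz(T,184,226.6,z)-[.043,0,0],"T -y",onz(T,201,243.3,z)+[0,.043,0])
s=status.read_state();Rm=R.from_rotvec(s["orientation"]).as_matrix();print("nominal",s["tool_pos"]-.07*Rm[:,0])
# same spout-edge check with same cameras
print("spout front S/T at .209 (-x face)",onz(T,120+(580-420)/3,120+258/3,.17))
```

```text
S ctr [0.5515 0.1954 0.2145] S +x [0.5484 0.2041 0.2145]
T +x [0.5435 0.1928 0.2145] T -y [0.5515 0.2008 0.2145]
nominal [0.5481 0.2037 0.1823]
spout front S/T at .209 (-x face) [0.6392 0.2263 0.17  ]
```

>>> {"api": "servo_tool", "payload": {
  "plan": "0 0.001 0.004 -0.3; 0.0005 0.002 0.013 -0.5; 0.0005 0.002 0.025 -0.5; 0.0005 0.002 0.037 -0.5; 0.0005 0.002 0.049 -0.5; 0.0005 0.002 0.06 -0.5; 0.0005 0.002 0.069 -0.5; 0.0005 0.002 0.074 -0.5; 0.0005 0.002 0.0755 -0.5; 0.0005 0.002 0.0755 -0.5; 0.0005 0.002 0.0755 -0.5"
}}

```text
t: 14.15
tool_pos: [0.4783, 0.2003, 0.1077]
orientation: [-0.143, 3.138, 0.0]
force: [0.8, 0.4, -4.1]
opening: 0.0117
gripper_force: 45.0
```

```bash
python3 -c "
from h import *
go([.5763,.2094,.106],185.2)"
```

```text
t 14.15 pos [0.4783 0.2003 0.1077] yaw -174.78 tilt [0.001 0.   ] F [ 0.8  0.4 -4.1] open 0.0117 gf 45.0
 move [-0.0984  0.0002  0.0017] turn 0.02
```

>>> {"api": "servo_tool", "payload": {
  "plan": "-0.004 0 0 0; -0.012 0 0.001 0; -0.022 0 0.001 0; -0.033 0 0.001 0; -0.044 0 0.001 0; -0.055 0 0.001 0; -0.066 0 0.001 0; -0.077 0 0.001 0; -0.087 0 0.001 0; -0.094 0 0.001 0; -0.098 0 0.001 0; -0.098 0 0.001 0"
}}

```text
t: 15.15
tool_pos: [0.5765, 0.209, 0.1063]
orientation: [-0.143, 3.138, 0.0]
force: [-0.2, 0.2, -3.7]
opening: 0.0118
gripper_force: 45.0
```

```bash
cat > ck.py <<'E'
import sys
from h import *
np.set_printoptions(precision=4,suppress=True)
go([.5763,.2094,.0945],185.2)
S=eyes.read_camera("side");T=eyes.read_camera("top")
cv2.imwrite("pics/s_%s.png"%sys.argv[1],S["image"])
a=cv2.resize(S["image"][110:220,240:320],(440,600),interpolation=cv2.INTER_CUBIC)
b=cv2.resize(T["image"][170:270,140:200],(360,600),interpolation=cv2.INTER_CUBIC)
cv2.imwrite("pics/crop_%s.png"%sys.argv[1],np.clip(np.hstack([a,b])*1.5,0,255).astype(np.uint8))
E
python3 ck.py 8
```

```text
t 15.15 pos [0.5765 0.209  0.1063] yaw -174.8 tilt [0.001 0.   ] F [-0.2  0.2 -3.7] open 0.0118 gf 45.0
 move [0.0001 0.0004 0.0118] turn 0.0
```

View pics/crop_8.png

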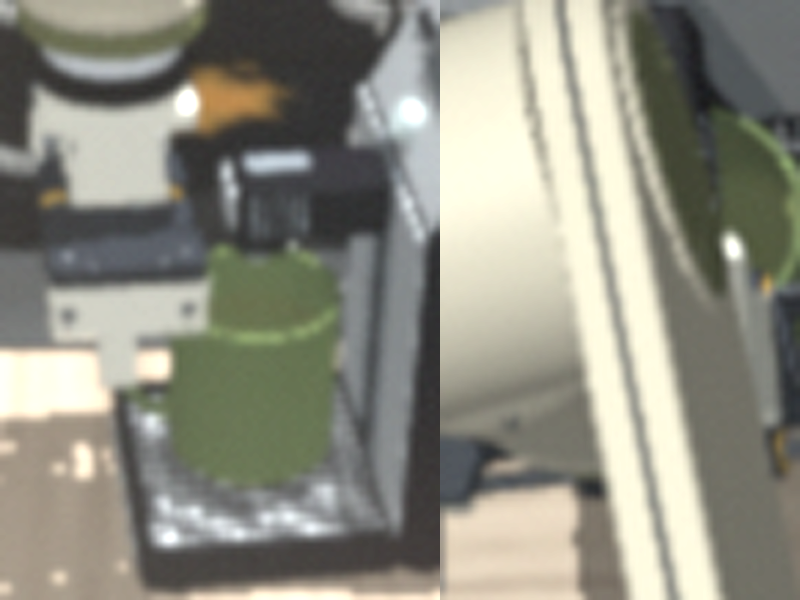

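The mug is under the raised spout, with its rim (170–340, 290) below the nozzles (275,240), and there is clearance all round. That was my tenth picture, so from here I'll use numbers only. Next I'll lower the mug.

>>> {"api": "servo_tool", "payload": {
  "plan": "0 0 0.002 0; 0 0 0.004 0; 0 0 0.006 0; 0 0 0.008 0; 0 0 0.009 0; 0 0 0.010 0; 0 0 0.010 0"
}}

```text
t: 15.83
tool_pos: [0.5753, 0.209, 0.0958]
orientation: [0.143, -3.138, 0.0]
force: [0.0, -0.1, -3.5]
opening: 0.0118
gripper_force: 45.0
```

>>> {"api": "servo_tool", "payload": {
  "plan": "0 0 0.0015 0; 0 0 0.003 0; 0 0 0.003 0; 0 0 0.003 0"
}}

```text
t: 16.17
tool_pos: [0.5756, 0.2092, 0.0934]
orientation: [-0.143, 3.138, 0.0]
force: [-0.8, -0.8, -0.5]
opening: 0.0114
gripper_force: 45.0
```

>>> {"api": "servo_tool", "payload": {
  "plan": "0 0 0.001 0; 0 0 0.001 0; 0 0 0.001 0"
}}

```text
t: 16.42
tool_pos: [0.5757, 0.2091, 0.0934]
orientation: [-0.143, 3.138, 0.0]
force: [-5.5, -1.2, 7.6]
opening: 0.0118
gripper_force: 45.0
```

>>> {"api": "servo_tool", "payload": {
  "plan": "0 0 0 0; 0 0 0 0; 0 0 0 0; 0 0 0 0; 0 0 0 0; 0 0 0 0",
  "grip": 0.2
}}

```text
t: 16.92
tool_pos: [0.5755, 0.2091, 0.0921]
orientation: [-0.143, 3.138, 0.0]
force: [-0.1, 0.3, -0.3]
opening: 0.0369
gripper_force: 0.0
```

>>> {"api": "servo_tool", "payload": {
  "plan": "0.001 0 0 0; 0.006 0 0 0; 0.016 0 -0.005 0; 0.03 0 -0.015 0; 0.05 0 -0.03 0; 0.075 0 -0.06 0; 0.1 0.02 -0.09 0; 0.12 0.05 -0.12 0; 0.14 0.08 -0.14 0; 0.15 0.11 -0.15 0; 0.155 0.13 -0.15 0; 0.155 0.14 -0.15 0"
}}

```text
t: 17.92
tool_pos: [0.4071, 0.3371, 0.2439]
orientation: [-0.148, 3.136, 0.004]
force: [-0.2, 0.5, 0.3]
opening: 0.0372
gripper_force: 0.0
```

```bash
cat > mug.py <<'E'
from h import *
from scipy.optimize import least_squares
np.set_printoptions(precision=4,suppress=True)
go([.6513,.2163,.27],185.2)
for nm in("side","top"):
    c=eyes.read_camera(nm);i=c["image"];h=cv2.cvtColor(i,cv2.COLOR_BGR2HSV);m=cv2.inRange(h,(30,70,15),(60,255,200))
    u,v=map(int,proj(c,[.646,.216,.1])); M=np.zeros_like(m);M[v-35:v+35,u-35:u+35]=255;m&=M
    n,l,st,ce=cv2.connectedComponentsWithStats(m);k=1+np.argmax(st[1:,4]);print(nm,st[k])
    cs,_=cv2.findContours((l==k).astype(np.uint8),cv2.RETR_EXTERNAL,cv2.CHAIN_APPROX_NONE)
    P=np.array([onz(c,*p,.126)[:2] for p in max(cs,key=len)[:,0]])
    f=least_squares(lambda q:np.hypot(*(P-q).T)-.043,[.646,.216],loss="cauchy",f_scale=.0015)
    r=f.fun; print(" centre",f.x,"inliers",(abs(r)<.002).sum(),len(P)); g=P[abs(r)<.002]-f.x; print(" angles",np.histogram(np.degrees(np.arctan2(g[:,1],g[:,0])),8,(-180,180))[0])
E
python3 mug.py
```

```text
t 17.92 pos [0.4071 0.3371 0.2439] yaw -174.61 tilt [0.002 0.002] F [-0.2  0.5  0.3] open 0.0372 gf 0.0
 move [-0.2319 -0.1431 -0.0259] turn 0.19
side [262 159  39  39 742]
 centre [0.651  0.1506] inliers 18 163
 angles [4 6 2 0 0 1 0 5]
top [164 190  42  51 792]
 centre [0.6372 0.2112] inliers 48 195
 angles [ 6 11 11  8  0  6  4  2]
```

```bash
python3 - <<'E'
s=open("mug.py").read()
s=s.replace("    f=least","    w=(P-[.646,.216]); w=(w[:,1]>-.005)&(w[:,0]>-.036) if nm=='side' else (w[:,1]>-.01)&(w[:,0]>-.03)\n    P=P[w&(abs(np.hypot(*(P-[.646,.216]).T)-.043)<.009)]\n    print(np.round((P-[.646,.216])[::3]*1000).astype(int).tolist())\n    f=least")
open("mug2.py","w").write(s)
E
python3 mug2.py
```

```text
t 18.02 pos [0.4077 0.3353 0.2418] yaw -174.63 tilt [-0. -0.] F [ 0.7 -0.2 -0.9] open 0.0373 gf 0.0
 move [-0.2314 -0.1413 -0.0282] turn 0.17
side [263 159  38  38 729]
[[-8, 34], [0, 34]]
 centre [0.6514 0.2078] inliers 6 6
 angles [0 0 0 0 0 0 5 1]
top [164 190  42  51 805]
[[39, -8], [-28, 21], [-23, 28], [-18, 33], [-6, 35], [1, 38], [1, 42], [-6, 40], [-13, 40], [-18, 35], [-25, 28], [39, -10]]
 centre [0.646 0.211] inliers 11 34
 angles [0 0 0 0 0 2 9 0]
```

Run:
```python
from h import *
np.set_printoptions(precision=4,suppress=True)
S=eyes.read_camera("side");T=eyes.read_camera("top")
for nm,c in(("S",S),("T",T)):
    i=c["image"].astype(int); g=i[...,1]-(i[...,0]+i[...,2])//2
    if nm=="S":
        for r in range(164,186,3): print(r,g[r,292:306])
        for x in(284,288,292,296): print("col",x,g[152:166,x])
    else:
        for r in range(196,222,4): print(r,g[r,158:172],g[r,198:212])
        for x in(190,194,198): print("col",x,g[180:196,x])
print("pred rim S +x,+y:",proj(S,[.689,.216,.126]),proj(S,[.646,.259,.126]),"T +x,+y",proj(T,[.689,.216,.126]),proj(T,[.646,.259,.126]))
```

```text
164 [16 16 15 15 15 15 13 10  6  2  2  1  1  1]
167 [15 14 14 15 14 15 15 13 12  8  3  1  0  2]
170 [13 13 13 14 14 15 18 21 19 10  2  1  2  2]
173 [17 16 18 19 20 21 20 19 12  6  1  1  1  1]
176 [18 18 18 17 16 16 16 15  9  5  2  1  1  1]
179 [16 16 16 16 16 16 15 15 10  2  1  1  2  1]
182 [16 15 16 16 16 15 16 13  8  2  1  1  1  0]
185 [16 15 16 15 16 16 16 13  6  1  1  0  1  1]
col 284 [ 0  0  1  1  1  5 13 18 17 16 17 16 16 16]
col 288 [ 0  0  0  1  2  4 13 17 17 16 15 16 15 16]
col 292 [ 0  0  1  2  3  4  5  9 14 16 17 16 16 16]
col 296 [ 0  1  0  0  1  2  1  2  6 12 16 15 15 16]
196 [ 3  2  1  0  0  1  0  0  1  1 -1 -1  0  1] [13  4  1  2  0  0  1  2  1  0  1  2  1  0]
200 [ 3  2  2  0  0  1  0  1  0  0 -1 -2  0  1] [15 21 13  5  2  0  1  1  1  0  1  1  1  1]
204 [ 3  3  2  1 -1  0  5  9  6  0 -1  0 -2  0] [13 17 20 21 15  8  3  2  2  1  0  2  2  1]
208 [ 3  2  2  0  0 10 21 26 18 10  5  4  2  1] [12 14 21 23 16 11 11 10  5  1  0  1  1  1]
212 [ 2  2  2  2  0  0 10 18 21 14 11  9  9  9] [13 17 22 15 11 10 11 10 10  5  1  1  2  2]
216 [ 2  2  2  1  1 -1 -1  4 11 19 17 13 10 10] [20 17 12 12 11 10 10 11 10  8  2  0  2  2]
220 [ 2  2  2  2  1 -1 -2  0  0  2  4 11 18 18] [11  9  9 11 11 10 10 10  6  2  0 -1  0  2]
col 190 [ 3  1  1  2  1  2  1  1  0  2  8 16 12 10 11 10]
col 194 [ 1  2  1  1  1  1  1  1  2  1  0  4 14 19 17 12]
col 198 [ 0  1  1  1  1  2  1  1  1  1  0 -1  0  0  1  5]
pred rim S +x,+y: [301.9078 165.9201] [285.7565 157.243 ] T +x,+y [182.7495 188.3847] [163.7746 207.2925]
```

>>> {"api": "servo_tool", "payload": {
  "plan": "-0.008 -0.005 -0.01 0; -0.025 -0.015 -0.028 0; -0.05 -0.03 -0.028 0; -0.075 -0.046 -0.028 0; -0.1 -0.061 -0.028 0; -0.125 -0.077 -0.028 0; -0.15 -0.092 -0.028 0; -0.175 -0.107 -0.028 0; -0.198 -0.122 -0.028 0; -0.218 -0.134 -0.028 0; -0.23 -0.141 -0.028 0; -0.2315 -0.1415 -0.028 0",
  "grip": -0.5
}}

```text
t: 19.22
tool_pos: [0.6543, 0.2107, 0.2697]
orientation: [0.137, -3.138, 0.002]
force: [0.0, -0.5, -0.1]
opening: 0.0696
gripper_force: 0.0
```

```bash
python3 -c "
from h import *
go([.6508,.2163,.195],185.2)"
```

```text
t 19.22 pos [0.6543 0.2107 0.2697] yaw -175.02 tilt [-0.    -0.001] F [ 0.  -0.5 -0.1] open 0.0696 gf 0.0
 move [0.003  0.006  0.0747] turn -0.22
```

>>> {"api": "servo_tool", "payload": {
  "plan": "0 0 0 0; 0 0 0 0; 0 0 0 0"
}}

```text
t: 19.47
tool_pos: [0.6512, 0.2148, 0.2705]
orientation: [-0.144, 3.138, 0.0]
force: [0.6, 0.5, -0.5]
opening: 0.0697
gripper_force: 0.0
```

```bash
python3 -c "
from h import *
go([.6508,.2163,.195],185.2)"
```

```text
t 19.47 pos [0.6512 0.2148 0.2705] yaw -174.75 tilt [-0.  0.] F [ 0.6  0.5 -0.5] open 0.0697 gf 0.0
 move [0.0003 0.0015 0.0755] turn 0.05
```

>>> {"api": "servo_tool", "payload": {
  "plan": "0 0.0015 0.005 0; 0 0.0015 0.015 0; 0 0.0015 0.027 0; 0 0.0015 0.039 0; 0 0.0015 0.051 0; 0 0.0015 0.062 0; 0 0.0015 0.071 0; 0 0.0015 0.075 0; 0 0.0015 0.0755 0; 0 0.0015 0.0755 0"
}}

```text
t: 20.3
tool_pos: [0.6516, 0.216, 0.1945]
orientation: [0.143, -3.138, 0.0]
force: [-0.2, -0.4, -0.7]
opening: 0.0699
gripper_force: 0.0
```

>>> {"api": "servo_tool", "payload": {
  "plan": "0 0 0 0; 0 0 0 0; 0 0 0 0; 0 0 0 0; 0 0 0 0; 0 0 0 0; 0 0 0 0; 0 0 0 0",
  "grip": 1,
  "grip_force": 25
}}

```text
t: 20.97
tool_pos: [0.6518, 0.2163, 0.1951]
orientation: [-0.144, 3.138, 0.001]
force: [1.3, 1.8, 1.6]
opening: 0.0399
gripper_force: 25.0
```

Gripped and centred. I'll lower the spout by 24 mm.

>>> {"api": "servo_tool", "payload": {
  "plan": "0 0 0.002 0; 0 0 0.005 0; 0 0 0.008 0; 0 0 0.011 0; 0 0 0.014 0; 0 0 0.017 0; 0 0 0.020 0; 0 0 0.022 0; 0 0 0.024 0; 0 0 0.024 0; 0 0 0.024 0"
}}

```text
t: 21.88
tool_pos: [0.6517, 0.2163, 0.17]
orientation: [-0.143, 3.138, 0.001]
force: [2.9, 3.3, -0.3]
opening: 0.0404
gripper_force: 25.0
```

```bash
python3 -c "
from h import *
go([.6508,.2163,.171],185.2)"
```

```text
t 21.88 pos [0.6517 0.2163 0.17  ] yaw -174.77 tilt [0. 0.] F [ 2.9  3.3 -0.3] open 0.0404 gf 25.0
 move [ 0.0009  0.0001 -0.001 ] turn 0.03
```

>>> {"api": "servo_tool", "payload": {
  "plan": "0 0 0 0; 0 0 0 0; 0 0 0 0; 0 0 0 0; 0 0 0 0; 0 0 0 0",
  "grip": -0.5
}}

```text
t: 22.38
tool_pos: [0.6516, 0.2158, 0.1705]
orientation: [0.143, -3.138, 0.0]
force: [-0.5, -0.2, -0.5]
opening: 0.0695
gripper_force: 0.0
```

>>> {"api": "servo_tool", "payload": {
  "plan": "0 0 -0.006 0; 0 0 -0.02 0; 0 0 -0.045 0; 0 0 -0.075 0; 0 0 -0.1 0; 0.02 0 -0.12 0; 0.06 0.01 -0.12 0; 0.1 0.03 -0.12 0; 0.14 0.05 -0.12 0; 0.18 0.07 -0.12 0; 0.2 0.09 -0.12 0; 0.21 0.1 -0.12 0"
}}

```text
t: 23.38
tool_pos: [0.4302, 0.2985, 0.293]
orientation: [-0.146, 3.137, 0.004]
force: [-0.5, -0.3, -0.3]
opening: 0.0697
gripper_force: 0.0
```

>>> {"api": "servo_tool", "payload": {
  "plan": "0 0 0 0; 0 0 0 0; 0 0 0 0"
}}

```text
t: 23.63
tool_pos: [0.4344, 0.2961, 0.2914]
orientation: [-0.143, 3.137, -0.0]
force: [-0.3, -0.4, -0.1]
opening: 0.0694
gripper_force: 0.0
```

Run:
```python
from h import *
go([.44,.3,.29],185.2)
S=eyes.read_camera("side");cv2.imwrite("pics/s_end.png",S["image"])
f=lambda i:cv2.resize(i,None,fx=8,fy=8,interpolation=cv2.INTER_CUBIC)
b=f(S["image"][125:180,272:312])
for n,oy in(("side0",150),("side1",132)):
    a=cv2.imread(f"pics/{n}.png"); A=f(a[oy:oy+16,281:303]); _,m,_,l=cv2.minMaxLoc(cv2.matchTemplate(b,A,cv2.TM_CCOEFF_NORMED))
    print(n,round(m,2),"dpx",l[0]/8+272-281,l[1]/8+125-oy)
for d in(.184,.188,.209,.1496): print(d,proj(S,[.6545,.2166,d]))
i=S["image"].astype(int); g=i[...,1]-(i[...,0]+i[...,2])//2
for r in(166,169,172): print(r,g[r,294:306])
for r in (190,196): print(r,g[r,262:306])
```

```text
t 23.63 pos [0.4344 0.2961 0.2914] yaw -174.79 tilt [0.001 0.   ] F [-0.3 -0.4 -0.1] open 0.0694 gf 0.0
 move [-0.0059  0.0033  0.0014] turn 0.01
side0 0.94 dpx 0.25 -10.25
side1 0.97 dpx -0.25 8.125
0.184 [290.11006363 147.65156132]
0.188 [290.16270637 146.35626969]
0.209 [290.44314274 139.4534962 ]
0.1496 [289.66723826 158.54146185]
166 [14 16 16 14 15 15 11  8  2  1  1  2]
169 [14 15 14 14 15 15 14  8  2  1  1  1]
172 [15 16 17 20 25 26 17  8  3  2  2  2]
190 [-1  0  1  1  2  3  5  7  9 12 14 13 14 15 15 15 14 15 14 13 15 16 15 15
 16 15 15 16 16 16 16 14 15 16 16 16 15  9  4  2  1  1  0  1]
196 [ 0 -1  1  1  0  1  1  2  3  6 11 12 14 13 14 15 15 15 15 15 15 15 16 16
 15 15 14 14 15 15 15 15 14 15 16 15 11  6  0  0  0  1 -1  1]
```

```bash
python3 -c "
from plant import robot
print(robot.close_job())"
```

```text
the job is handed in; nothing more can be done
None
```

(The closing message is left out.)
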